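Hang the ear defenders on the stand

ROBOT

A 7-joint arm with a two-finger parallel gripper is mounted at the origin on a cart in front of the work surface, level with it; the furniture and walls round the work are solid. World frame = base frame: x ahead of the robot, y to its left, z up, the work surface at z = 0. Lengths are in m, angles in rad, forces in N, time in s.
With the tool pointing down it reaches from about 0.35 to 0.9 m from the base axis. Payload 8.1 kg.
Tool frame: the origin (TCP) lies midway between the tips of the shut fingers; the grasp point (between the pads) lies grip_depth behind it (grip_depth is the distance from the TCP to the grasp point, in m); z points along the fingers, y is the direction in which the jaws open and shut (so a half turn about z gives the same grasp; the last joint's range is limited). The gripper opens to 85 mm and grips with 20 to 120 N. Pads are 22 mm wide; open, the fingers measure 114 mm over their backs; the gripper's body (76 mm by 85 mm) begins 54 mm behind the grasp point. The pads swing forward as they close: fully open they stand 13 mm farther back than shut.
Start: joints at [-0.103, 0.434, 0.025, 1.573, -0.012, 1.134, -0.075], TCP at [0.625, -0, 0.231] pointing down, gripper open.
Joint ranges: [-2.62, 2.62], [-0.44, 2.09], [-1.27, 1.32], [0.08, 2.57], [-1.32, 4.46], [0.12, 2], [-2.74, 2.74]. Speed limits (rad/s): [2.22, 2.22, 3.01, 3.01, 3.14, 3.14, 3.14].

INTERFACE

Orientations are given as [roll, pitch, yaw] about the fixed x, y, z axes, in that order (R = Rz(yaw) Ry(pitch) Rx(roll)).
In Python, from rig import get_obs, read_camera, camera_model, sign_off, grip_depth gives the robot as it stands.
- The arm moves only by the tool jog_arm, never from a script. Its argument "motion" is a list of rows, each a list of 2 entries, a list of its own where there are three numbers: the shift along the tool's x, y, z in mm, then the turn about the tool's z in degrees. In form: [[[dx, dy, dz], twist], ...]. A call has 1 to 12 rows; each row is the pose to reach, as a shift and turn from the pose commanded when the call began, along the tool's axes at that moment; what a row does not reach only later rows make up. A row lasts 1/10 s, in which the tool goes at most 50 mm and 8.59 degrees, less where a joint would pass 70% of its speed; a pose out of reach is approached as far as the arm can. A call with a gripper value outside its range is refused whole. "fingers" is the finger opening in mm, from 0 to 85.4, set as the call begins (left out, the last holds). The fingers move at their own pace and stop on an object; the grip force is fixed at half the most. Time passes only in rows, so rows that repeat a pose let the fingers close. It gives the time, the measured TCP pose, the force and the opening at its end, in the units of the state.
- get_obs(): the state, without advancing time (a new reading comes with each control period).
- read_camera(name): name is "scene" or "side" or "wrist"; returns (picture, depth): 400x640x3 uint8, blue, green, red; 400x640 float32, m along the optical axis (not along the pixel's ray), 0 where there is no reading.
- camera_model(name): a dict with "fov_y" (degrees; the focal length in pixels is half the picture's height over the tangent of half this angle, whatever the lens; pixels are square), "cx", "cy" (the principal point, pixels), "pose" (4x4, takes a point from camera to world coordinates). Camera axes: x right, y down, z forward; pixel columns grow to the right and rows downward; lengths in m; the calibration is good to about 2 mm. A picture is of the moment at which its call begins: read the wrist's pose just before it. camera_model takes no time and is no camera call; for the wrist camera it gives the pose at the moment of the call.
- sign_off(): hands the job in, once; it reports no verdict.
The state is a dict: "t": time; "joint_pos": joint angles; "qvel": joint speeds; "joint_efforts": joint torques, N m; "ee_pos": TCP position; "tool_rot": TCP orientation; "contact_force": force on the tool from outside, world axes, zero at the start; "wrist_torque": the same for the moment, N m; "grip_width": finger opening in m.
Only numpy, scipy, OpenCV 4.12 (cv2) and the standard library are available. Lean on these libraries where they do the work, as an engineer would, in place of code of your own. Each camera call takes 0.05 s, during which the arm holds its last target.

TASK

Hang up the ear defenders, the pair with the big cups and the thick padded headband, on the stand: put them over its horizontal bar so that the headband rests on the middle of the bar with one cup hanging on either side, and let go. Leave the slim headset, the petri dish and the glue bottle where they stand.

Things in the scene. Friction and masses are not known exactly. Their poses are not given: they have to be found in the camera images.
- ear_defenders: Rigid ear defenders standing on two grey rounded cups, padded black headband arch on top; 132 x 64 x 143 mm, 0.2 kg. Origin: centre of the underside, midway between the cups. z up through the crown (top 143 mm up); x from cup to cup (the arch lies in the x-z plane); y across the band. Cups 64 mm wide (y), 72 mm high, inner faces 68 mm apart.
- headband_underside (a point): Middle of the headband's underside at the crown, 123.5 mm straight above the ear defenders' origin, axes as theirs: this rests on the bar. Above it is the crown cushion, 30 mm wide along y, in all 20 mm thick: grip its sides (y = -15, 15 mm) from above; fingertips reaching over 17 mm below its top would meet the bar.
- stand: Fixed hanging stand: dark base plate 84 x 200 x 15 mm, posts at y = -88 and 88 mm, between them a horizontal round bar, 16 mm diameter, along y. Origin: centre of the underside; z up. Bar top 165 mm up; free bar from y = -77 to 77 mm; black end fittings rise 4 mm above it. The headband crosses the bar: cups hang at the stand's -x and +x sides.
- bar_top (a point): Top of the stand's bar at mid length, 165 mm above the stand's origin. Axes as the stand's: y along the bar.
- slim_headset: Bystander of similar form: slim headset with small flat pads (46 mm high) and a thin bare band 14 mm wide, 110 x 44 x 110 mm, standing on its pads. Origin: centre of the underside. To be left alone.
- petri_dish: Bystander: clear round dish, 65 mm diameter, 15 mm high. Origin: centre of the underside. To be left alone.
- glue_bottle: Bystander: small white bottle with a red pointed cap, 28 mm diameter, 92 mm high. Origin: centre of the underside. To be left alone.

How it is judged:
By the outcome, as a careful person would: the job done as asked, in the order asked, and still so for the second after the job is handed in, with the robot touching nothing.
It also fails if it takes over 45 s, if anything falls off the work surface, if the arm or the gripper's body presses on something with over 40 N, if the wrist force passes 120 N, or if a joint passes its speed limit or range.

## Working session

There is one attempt and no reset: what is moved stays moved. The work goes in short steps, Python scripts to look and compute and a tool call to move; the robot and the scene stay as the last step left them, time stands still between calls to the robot, and variables do not carry over. Pictures are saved under pics/ and viewed, and the job is handed in when it is done.

Besides the shell and the picture viewer there is one more tool, called after "Request:" as name([rows], argument=value, ...), one row to a line, values as JSON. jog_arm: Moves the arm, as the interface text tells. Its arguments: {"type":"object","properties":{"motion":{"type":"array"},"fingers":{"type":"number"}},"required":["motion"]}

```bash
mkdir -p pics; ls
cat > h.py <<'E'
import numpy as np, cv2
from rig import *
def cap(name,fn):
    m=camera_model(name); im,d=read_camera(name); cv2.imwrite('pics/'+fn+'.png',im); np.savez('pics/'+fn+'.npz',im=im,d=d,pose=m['pose'],fov=m['fov_y'],cx=m['cx'],cy=m['cy']); return im,d,m
def pts(d,m):
    h,w=d.shape; f=h/2/np.tan(np.radians(float(m['fov']))/2)
    u,v=np.meshgrid(np.arange(w),np.arange(h))
    P=np.stack([(u-m['cx'])/f*d,(v-m['cy'])/f*d,d],-1)
    T=np.array(m['pose']); W=P@T[:3,:3].T+T[:3,3]; W[d<=0]=np.nan; return W
E
python3 - <<'E'
from h import *
print(get_obs(),grip_depth)
for n in ['scene','side','wrist']:
    im,d,m=cap(n,n+'0'); print(n,m, np.mean(d>0))
E
```

```text
pics
{'t': 0.0, 'joint_pos': array([-0.10265605,  0.43521455,  0.02496631,  1.57411646, -0.01158405,
        1.13398256, -0.07511922]), 'qvel': array([ 1.54456620e-04,  9.84407275e-04,  1.98074357e-04, -1.13947694e-03,
        5.22074803e-04,  2.86839998e-04,  2.24836208e-05]), 'joint_efforts': array([ 8.97134169e-05, -6.70461059e+01,  1.02531374e+00, -3.16203833e+01,
        1.55155628e-02,  1.25530543e-02, -1.11555586e-06]), 'ee_pos': array([ 6.24489951e-01, -2.37294124e-05,  2.30523640e-01]), 'tool_rot': array([-3.14002403e+00,  1.54607812e-04,  1.57077607e+00]), 'contact_force': array([-0.47865906,  0.4308149 ,  0.12421476]), 'wrist_torque': array([ 0.0417345 , -0.01585333, -0.03914675]), 'grip_width': 0.08541160301337554} 0.0187
scene {'fov_y': 54.49008029849532, 'cx': 320.84010661664087, 'cy': 202.55938553621993, 'pose': array([[ 0.71042397, -0.35638382,  0.60686766, -0.19669312],
       [-0.70368001, -0.37379187,  0.6042467 , -0.80556663],
       [ 0.01149845, -0.85631198, -0.51633088,  0.70943569],
       [ 0.        ,  0.        ,  0.        ,  1.        ]])} 0.99596484375
side {'fov_y': 44.63386118018671, 'cx': 314.06542947783333, 'cy': 196.46578073098, 'pose': array([[ 0.998022  ,  0.0028755 , -0.0627998 ,  0.57580887],
       [ 0.05906943, -0.38476995,  0.92112045, -1.63048692],
       [-0.0215148 , -0.92300803, -0.38417873,  0.74770159],
       [ 0.        ,  0.        ,  0.        ,  1.        ]])} 0.78059765625
wrist {'fov_y': 60.11618301380134, 'cx': 314.7354836361844, 'cy': 197.78800091595946, 'pose': array([[ 9.99999645e-01, -3.40397345e-04, -7.70744500e-04,
         6.24419737e-01],
       [-5.45085811e-04, -9.58906757e-01, -2.83720874e-01,
         7.10779116e-02],
       [-6.42494277e-04,  2.83721193e-01, -9.58906602e-01,
         3.72630758e-01],
       [ 0.00000000e+00,  0.00000000e+00,  0.00000000e+00,
         1.00000000e+00]])} 0.99601953125
```

View pics/scene0.png

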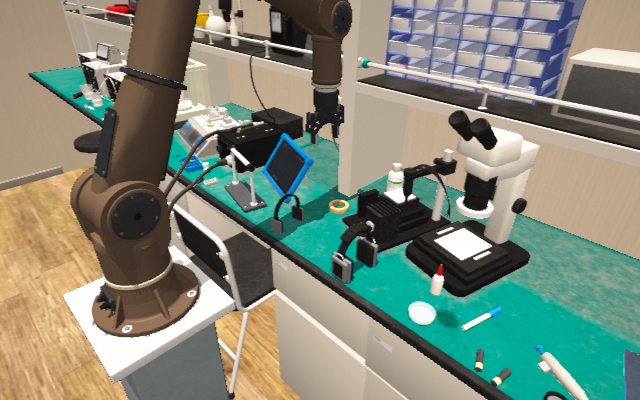

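View pics/side0.png

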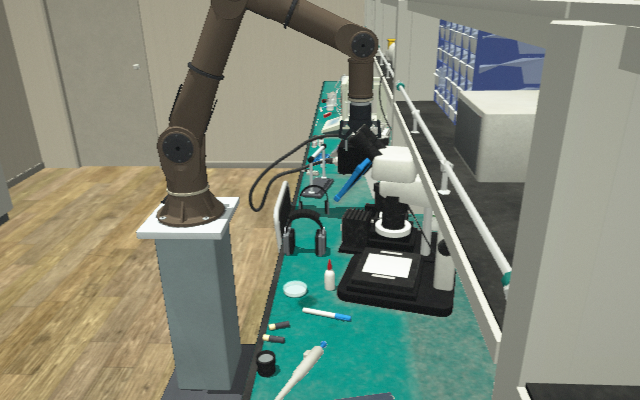

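View pics/wrist0.png

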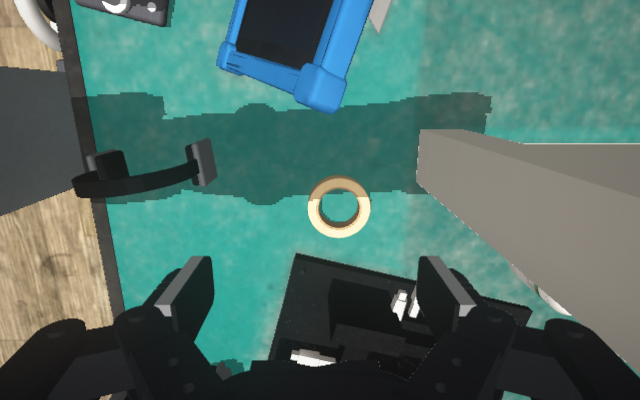

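The scene picture shows the ear defenders at about (355,250), the slim headset at (288,215) and the stand at (243,185), with a blue tablet beside the stand at (288,165). I'll measure from depth next.

Run:
```python
from h import *
m=np.load('pics/scene0.npz'); im=m['im']; W=pts(m['d'],m)
c=im[130:290,200:400]; cv2.imwrite('pics/c0.png',cv2.resize(c,None,fx=4,fy=3.75,interpolation=cv2.INTER_NEAREST)[:600,:800])
# height band hist: top-down map
s=np.load('pics/side0.npz'); Ws=pts(s['d'],s)
A=np.concatenate([W.reshape(-1,3),Ws.reshape(-1,3)]); C=np.concatenate([im.reshape(-1,3),s['im'].reshape(-1,3)])
k=(A[:,0]>.25)&(A[:,0]<.95)&(A[:,1]>-.6)&(A[:,1]<.7)&(A[:,2]>.02)&(A[:,2]<.45)
A=A[k];C=C[k];o=np.argsort(A[:,2]);A=A[o];C=C[o]
M=np.full((700,1300,3),128,np.uint8)
H=np.zeros((700,1300),np.uint8)
for a,cc in zip(A,C):
    r=int((.95-a[0])*1000);q=int((.7-a[1])*1000)
    cv2.circle(M,(q,r),1,tuple(int(x) for x in cc),-1); cv2.circle(H,(q,r),1,int(a[2]*560),-1)
Hc=cv2.applyColorMap(H,cv2.COLORMAP_JET)
cv2.imwrite('pics/top0.png',cv2.resize(np.vstack([M,Hc]),(557,600)))
for p in [(347,228),(355,232),(368,225)]: print(p,W[p[1],p[0]])
```

```text
(347, 228) [ 5.86781350e-01 -1.44946410e-01  7.81231847e-05]
(355, 232) [ 0.43402986 -0.30083325  0.13969844]
(368, 225) [ 0.49091322 -0.29721464  0.13237924]
```

View pics/c0.png

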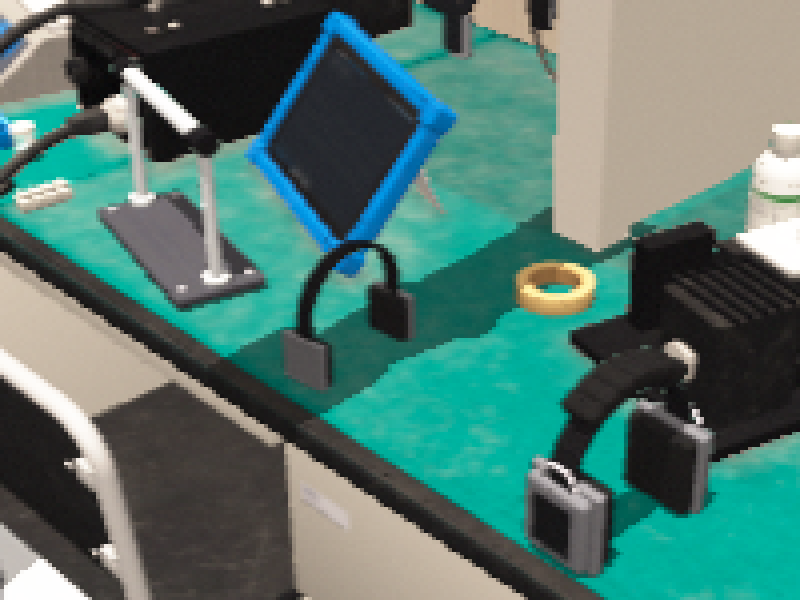

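View pics/top0.png

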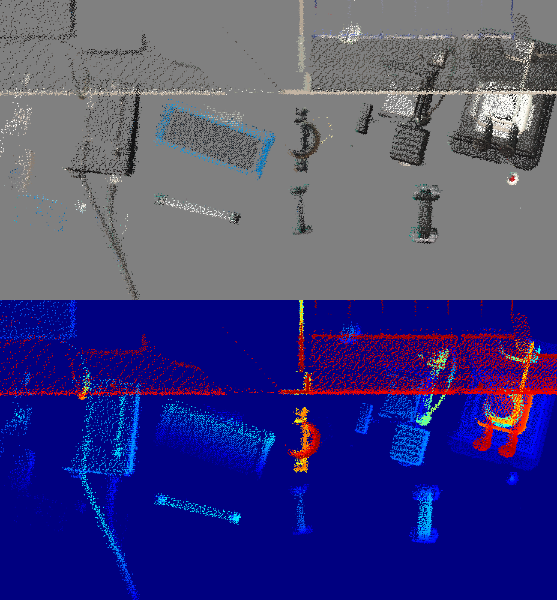

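Run:
```python
from h import *
for n in ['scene0','side0']:
    m=np.load(f'pics/{n}.npz'); W=pts(m['d'],m); im=m['im']
    print(n)
    X,Y,Z=W[...,0],W[...,1],W[...,2]
    # ear defenders
    k=(X>.35)&(X<.56)&(abs(Y+.295)<.07)&(Z>.012)&(Z<.16)
    P=W[k]; print(' ed n',len(P),P.min(0),P.max(0))
    T=P[P[:,2]>.133]; print('  top',len(T),np.percentile(T,[2,98],axis=0),np.median(T,axis=0))
    r=cv2.minAreaRect(P[:,:2].astype(np.float32)*1000); print('  rect',r)
    r=cv2.minAreaRect(P[P[:,2]>.12][:,:2].astype(np.float32)*1000); print('  rect top',r)
    cup=P[P[:,2]<.065]
    for s in (cup[:,0]<.45,cup[:,0]>.45):
        c=cup[s]; print('  cup',len(c),c.min(0),c.max(0))
    # bar
    k=(X>.36)&(X<.56)&(Y>.1)&(Y<.38)&(Z>.14)&(Z<.19)&(im.min(-1)>110)
    P=W[k]
    print(' bar',len(P)); 
    if len(P)>5:
        print(cv2.fitLine(P.astype(np.float32),cv2.DIST_HUBER,0,.001,.001).ravel()); print('  z',np.percentile(P[:,2],[50,90,98,100]),P[P[:,1].argmin()],P[P[:,1].argmax()])
    # base top
    k=(X>.3)&(X<.6)&(Y>.08)&(Y<.42)&(Z>.010)&(Z<.019)&(im.max(-1)<130)
    P=W[k]; print(' base',len(P)); 
    if len(P)>5: print(cv2.minAreaRect(P[:,:2].astype(np.float32)*1000))
    k=(X>.3)&(X<.6)&(abs(Y)<.06)&(Z>.01)&(Z<.14); P=W[k]; print(' slim',P.min(0) if len(P) else 0,P.max(0) if len(P) else 0)
```

```text
scene0
 ed n 1499 [ 0.38279025 -0.32524412  0.01221077] [ 0.55920996 -0.25563096  0.14593157]
  top 225 [[ 0.413354   -0.30605448  0.13341504]
 [ 0.48332179 -0.27670693  0.14544417]] [ 0.44187783 -0.29484587  0.14004152]
  rect ((470.9432373046875, -290.9178466796875), (67.58524322509766, 176.1923065185547), 88.7974624633789)
  rect top ((449.3916015625, -290.61407470703125), (32.992042541503906, 94.79080200195312), 87.95393371582031)
  cup 353 [ 0.38279025 -0.32213802  0.01221077] [ 0.41583258 -0.25563096  0.06478763]
  cup 332 [ 0.48069553 -0.32524412  0.01238419] [ 0.55920996 -0.25897063  0.06499857]
 bar 120
[0.23247008 0.97258836 0.00543846 0.4556919  0.22980371 0.16262388]
  z [0.16383784 0.16673259 0.16760292 0.16903969] [0.4391087  0.14795131 0.14021961] [0.47628335 0.32464849 0.14225328]
 base 610
((434.3480529785156, 274.19580078125), (273.941650390625, 282.8428039550781), 86.21900177001953)
 slim [ 0.40233871 -0.02813781  0.01015862] [0.51819035 0.02516563 0.11252163]
side0
 ed n 892 [ 0.38642374 -0.33127236  0.01202483] [ 0.55857514 -0.25883255  0.14720771]
  top 145 [[ 0
[... 182 characters left out ...]
.1723175048828), 86.17003631591797)
  rect top ((452.2693786621094, -293.0847473144531), (35.65310287475586, 93.89258575439453), 88.66120910644531)
  cup 195 [ 0.38642374 -0.32481126  0.01202483] [ 0.41972259 -0.26018641  0.06474063]
  cup 183 [ 0.48537191 -0.32763352  0.01259707] [ 0.55857514 -0.26902808  0.06479365]
 bar 61
[0.2276921  0.97371316 0.00623671 0.4698944  0.23769303 0.16442633]
  z [0.16475592 0.16756541 0.16861631 0.17017725] [0.44941203 0.14922102 0.14114755] [0.48459449 0.32303029 0.14355322]
 base 318
((446.143798828125, 255.97998046875), (317.4040832519531, 306.1925048828125), 86.5968246459961)
 slim [ 0.40815061 -0.02801914  0.01068538] [0.51918143 0.02271111 0.11316353]
```

Request:
jog_arm([
  [[0,0,-45],-5],
  [[-30,-20,-80],-13],
  [[-65,-40,-100],-21],
  [[-100,-60,-100],-29],
  [[-135,-80,-100],-37],
  [[-170,-105,-100],-45],
  [[-205,-125,-100],-53],
  [[-240,-145,-100],-61],
  [[-265,-160,-100],-69],
  [[-285,-170,-100],-77],
  [[-290,-175,-100],-85],
  [[-290,-175,-100],-90],
])

```text
t: 1.35
ee_pos: [0.4486, -0.2916, 0.3311]
tool_rot: [-3.141, -0.001, -3.139]
contact_force: [-0.4, -0.0, 0.0]
grip_width: 0.0855
```

Request:
jog_arm([
  [[0,0,0],0],
  [[0,0,0],0],
])

```text
t: 1.55
ee_pos: [0.45, -0.2898, 0.3311]
tool_rot: [3.141, -0.0, 3.139]
contact_force: [0.5, -0.3, -0.4]
grip_width: 0.0853
```

Run:
```python
from h import *
o=get_obs(); print(o['t'],o['joint_pos'],o['ee_pos'],o['tool_rot'])
cap('wrist','w1')
m=np.load('pics/w1.npz'); W=pts(m['d'],m); X,Y,Z=W[...,0],W[...,1],W[...,2]
k=(X>.36)&(X<.54)&(abs(Y+.295)<.06)&(Z>.012)&(Z<.16)
P=W[k]; T=P[P[:,2]>.125]
for lo in (.115,.125,.135):
    T=P[P[:,2]>lo]; print(lo,len(T),cv2.minAreaRect(T[:,:2].astype(np.float32)*1000),np.percentile(T,[1,99],axis=0))
C=P[(P[:,2]>.02)&(P[:,2]<.075)]
for s in (C[:,0]<.45,C[:,0]>.45):
    c=C[s]; 
    if len(c): print('cup',len(c),np.percentile(c,[1,99],axis=0))
```

```text
1.55 [ 0.53604768  0.22448875 -0.07950799  1.62763633  0.01827256  1.29053945
  2.02163163] [ 0.44995337 -0.28980857  0.33114581] [ 3.14133282e+00 -2.53202283e-04  3.13896215e+00]
0.115 2709 ((450.26226806640625, -290.7518005371094), (29.901351928710938, 96.33733367919922), 87.64805603027344) [[ 0.40295386 -0.3055687   0.12458341]
 [ 0.49595856 -0.27567815  0.14377132]]
0.125 2671 ((449.91241455078125, -290.7374267578125), (29.901351928710938, 95.35590362548828), 87.64805603027344) [[ 0.4036678  -0.30555727  0.12567254]
 [ 0.49571133 -0.27573572  0.14377759]]
0.135 1888 ((450.1658935546875, -290.5827941894531), (29.702072143554688, 68.32909393310547), 88.92740631103516) [[ 0.41723298 -0.30539785  0.13520244]
 [ 0.48209825 -0.2758998   0.14391969]]
cup 839 [[ 0.384122   -0.31869653  0.04604941]
 [ 0.41511079 -0.25846919  0.07287763]]
cup 551 [[ 0.48316293 -0.32354004  0.02232618]
 [ 0.51321699 -0.26238103  0.07277443]]
```

View pics/w1.png

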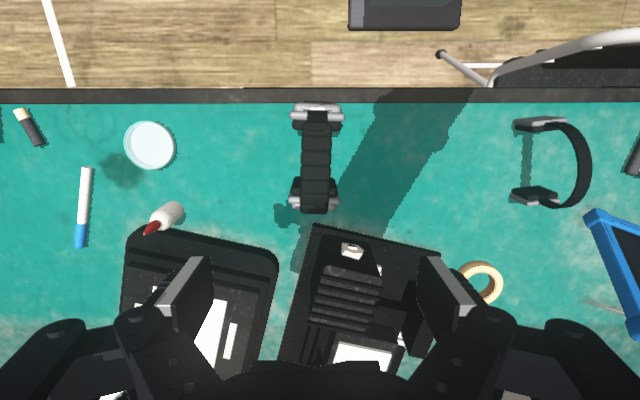

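The wrist picture puts the ear defenders at (317,160). Their crown is at about (0.4495, -0.2907), top 143 mm up, yaw about -2.3°. I'll go down and grip with the tips at most 17 mm below the top.

Request:
jog_arm([
  [[0,-1,40],2.2],
  [[0,-1,80],2.2],
  [[0,-1,120],2.2],
  [[0,-1,150],2.2],
  [[0,-1,170],2.2],
  [[0,-1,185],2.2],
  [[0,-1,195],2.2],
  [[0,-1,205],2.2],
  [[0,-1,205],2.2],
  [[0,-1,205],2.2],
])

```text
t: 2.6
ee_pos: [0.4503, -0.2911, 0.1267]
tool_rot: [-3.141, 0.0, 3.103]
contact_force: [-0.5, 0.5, 0.6]
grip_width: 0.085
```

Run:
```python
from h import *
o=get_obs(); print(o['t'],o['ee_pos'],o['tool_rot'],o['contact_force'])
a,_,_=cap('wrist','w2'); b,_,_=cap('side','s2')
cv2.imwrite('pics/j2.png',np.hstack([cv2.resize(a[:,120:520],(400,400)),cv2.resize(b[180:280,250:350],(400,400))]))
```

```text
2.6 [ 0.45027632 -0.29106976  0.12670496] [-3.14136583e+00  4.36880793e-04  3.10290576e+00] [-0.4501073   0.48571127  0.60181978]
```

View pics/j2.png

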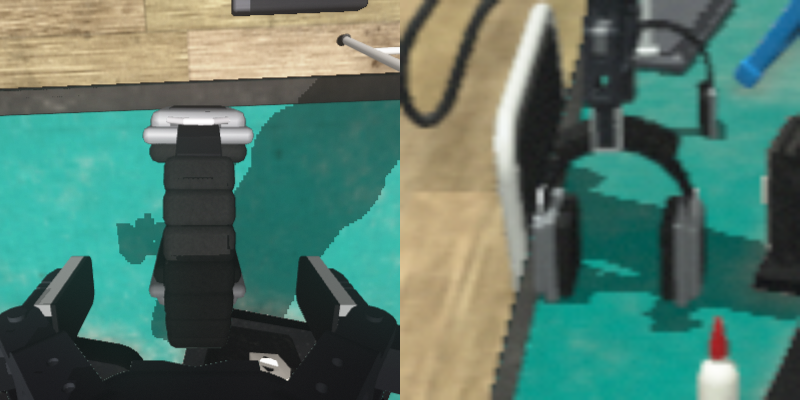

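The band lies centred between the open fingers (left picture, about (198,250)), and the side view shows them at the crown. Closing now.

Request:
jog_arm([
  [[0,0,0],0],
  [[0,0,0],0],
  [[0,0,0],0],
  [[0,0,0],0],
  [[0,0,0],0],
  [[0,0,0],0],
  [[0,0,0],0],
  [[0,0,0],0],
], fingers=10)

```text
t: 3.5
ee_pos: [0.4501, -0.2909, 0.1267]
tool_rot: [3.142, 0.0, 3.103]
contact_force: [-1.4, 1.4, 6.1]
grip_width: 0.0289
```

Request:
jog_arm([
  [[0,0,-5],0],
  [[0,0,-15],0],
  [[0,0,-30],0],
  [[0,0,-50],0],
  [[0,0,-80],0],
  [[0,0,-115],0],
  [[0,0,-150],0],
  [[0,0,-185],0],
  [[0,0,-210],0],
  [[0,0,-220],0],
  [[0,0,-220],0],
  [[0,0,-220],0],
])

```text
t: 4.7
ee_pos: [0.4494, -0.2907, 0.3451]
tool_rot: [3.141, -0.002, 3.103]
contact_force: [0.1, -0.1, -2.5]
grip_width: 0.0286
```

Run:
```python
from h import *
o=get_obs(); print(o['t'],o['ee_pos'],o['tool_rot'],o['contact_force'],o['grip_width'],o['wrist_torque'])
a,_,_=cap('wrist','w3'); b,_,_=cap('side','s3')
cv2.imwrite('pics/j3.png',np.hstack([cv2.resize(a[:,120:520],(400,400)),cv2.resize(b[120:280,240:400],(400,400))]))
```

```text
4.7 [ 0.44944201 -0.29073502  0.34505842] [ 3.14082461e+00 -1.61049079e-03  3.10313188e+00] [ 0.13470925 -0.06304994 -2.5112077 ] 0.028623944462257453 [-0.01998063 -0.00890015  0.03120888]
```

View pics/j3.png

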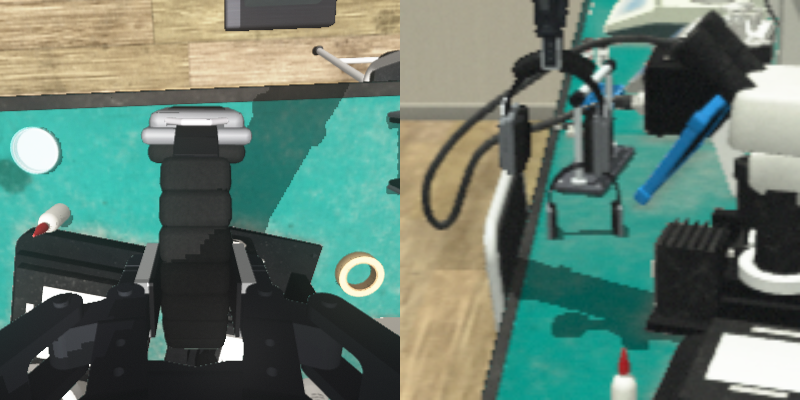

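Run:
```python
from h import *
from scipy.optimize import least_squares
S=[]
for n in ['scene0','side0','scene_now']:
    if n=='scene_now': cap('scene',n)
    m=np.load(f'pics/{n}.npz'); W=pts(m['d'],m); im=m['im']; X,Y,Z=W[...,0],W[...,1],W[...,2]
    k=(X>.40)&(X<.53)&(Y>.165)&(Y<.305)&(Z>.148)&(Z<.176)
    P=W[k]
    def res(p,P=P,z=None):
        c=p[0]+p[1]*(P[:,1]-.235); d=(P[:,0]-c)/np.hypot(1,p[1]); return np.hypot(d,P[:,2]-p[2])-.008
    r=least_squares(res,[.462,.23,.157],loss='soft_l1',f_scale=.001)
    print(n,len(P),r.x,np.degrees(np.arctan(r.x[1])),np.std(res(r.x)))
    # end fittings (dark) and base
    k=(X>.36)&(X<.56)&(Y>.1)&(Y<.38)&(Z>.145)&(Z<.19); P=W[k]; C=im[k]
    dk=C.max(1)<90; Q=P[dk]; 
    for s in (Q[:,1]<.235,Q[:,1]>.235):
        if s.sum(): print('  dark',s.sum(),np.percentile(Q[s],[5,50,95],axis=0).tolist())
    k=(X>.36)&(X<.56)&(Y>.1)&(Y<.38)&(Z>.012)&(Z<.019); P=W[k]; C=im[k].astype(int)
    dk=(np.ptp(C,axis=1)<45)&(C.max(1)<140); Q=P[dk]; print('  base',dk.sum(),cv2.minAreaRect(Q[:,:2].astype(np.float32)*1000))
    k=(X>.5)&(X<.72)&(Y>.02)&(Y<.38)&(Z>.05)&(Z<.4)&(im[...,0].astype(int)-im[...,2]>80); P=W[k]; print('  tablet',P.min(0),P.max(0), P[P[:,0].argmin()],P[P[:,2].argmax()])
```

```text
scene0 101 [0.46130962 0.24097268 0.15807794] 13.54841665008269 0.0010766577223181818
  dark 53 [[0.43012152724444874, 0.14224070626365296, 0.1494459419875973], [0.4385749733376644, 0.14786424174507296, 0.16059654067291618], [0.448109934279104, 0.16126678489259813, 0.16914394127718807]]
  dark 27 [[0.4722502856132991, 0.31453469718571603, 0.15677103658892746], [0.47699863567617296, 0.3218336787012659, 0.16586996265929732], [0.4888235887223703, 0.3365629784984499, 0.1690485676290754]]
  base 551 ((460.26666259765625, 236.24917602539062), (202.1045379638672, 83.53661346435547), 76.38664245605469)
  tablet [0.55263758 0.0589733  0.05047898] [0.7178853  0.33328725 0.16465176] [0.55263758 0.09627362 0.05047898] [0.70609251 0.29866827 0.16465176]
side0 60 [0.46402696 0.23899677 0.1588615 ] 13.441370916956915 0.0014939559062189605
  dark 31 [[0.4346180953795512, 0.14016434449398163, 0.1496440600874308], [0.44269320753331576, 0.1479328240166906, 0.16233072760395062], [0.45337317327596266, 0.15855659624911278, 0.1694747057728464]]
  dark 11 [[0.4807699708655899, 0.31018691905739904, 0.1580845
[... 451 characters left out ...]
3.69901552857664 0.0011606435240019927
  dark 53 [[0.43045167406976426, 0.1422320811774657, 0.14994482245057159], [0.4385662385464203, 0.14723079935218464, 0.16032645487963315], [0.4491019906501028, 0.16139607251203542, 0.1686378350994669]]
  dark 27 [[0.4709024545073828, 0.3164055905504501, 0.1567741972267327], [0.477225590614172, 0.3219990004485973, 0.16499302671920524], [0.49032228685128054, 0.3354835885070977, 0.16940287593528094]]
  base 536 ((460.49127197265625, 237.44973754882812), (196.62149047851562, 84.052001953125), 76.30332946777344)
  tablet [0.55483488 0.06006562 0.05039547] [0.71946145 0.33775427 0.16374414] [0.55483488 0.10412882 0.05039547] [0.70759658 0.30050796 0.16374414]
```

View pics/scene_now.png

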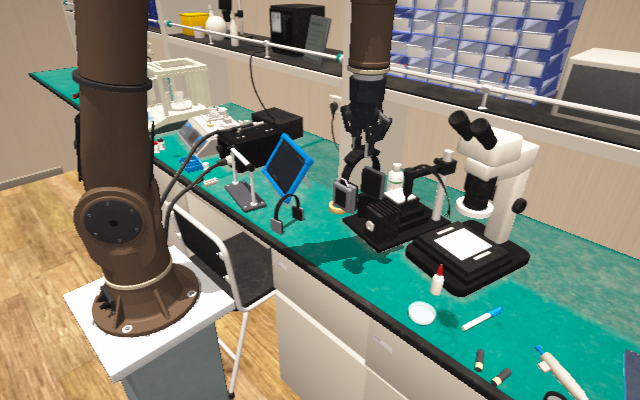

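Request:
jog_arm([
  [[0,10,0],0],
  [[0,30,0],0],
  [[0,60,0],1],
  [[1,100,0],2],
  [[2,145,0],3],
  [[3,190,0],4],
  [[4,235,0],5],
  [[5,275,0],6],
  [[5,310,0],7],
  [[6,340,0],8],
  [[7,360,0],9],
  [[7,370,0],10],
])

```text
t: 6.05
ee_pos: [0.4562, 0.0821, 0.346]
tool_rot: [3.141, -0.001, 2.932]
contact_force: [0.9, -0.9, -2.4]
grip_width: 0.0289
```

Request:
jog_arm([
  [[0,10,0],0],
  [[0,30,0],1],
  [[0,55,0],1.4],
  [[0,75,0],1.4],
  [[0,85,0],1.4],
  [[0,90,0],1.4],
  [[0,90,0],1.4],
  [[0,90,0],1.4],
])

```text
t: 6.85
ee_pos: [0.4763, 0.1659, 0.3462]
tool_rot: [-3.141, 0.0, 2.903]
contact_force: [-0.7, -0.6, -1.6]
grip_width: 0.0284
```

Run:
```python
from h import *
o=get_obs(); print(o['t'],o['joint_pos'],o['ee_pos'],o['tool_rot'],o['contact_force'],o['grip_width'],o['wrist_torque'])
a,_,_=cap('wrist','w4'); b,_,_=cap('scene','s4')
cv2.imwrite('pics/j4.png',np.hstack([cv2.resize(a[:,120:520],(400,400)),cv2.resize(b[60:260,180:380],(400,400))]))
```

```text
6.85 [-0.08957285  0.19269894 -0.42217937  1.64596822  0.08158598  1.32073308
  0.80720763] [0.47626738 0.16592574 0.34621817] [-3.14092559e+00  9.20156281e-07  2.90308398e+00] [-0.67093973 -0.63364357 -1.62157701] 0.028361026569437304 [0.03120314 0.011262   0.01441621]
```

View pics/j4.png

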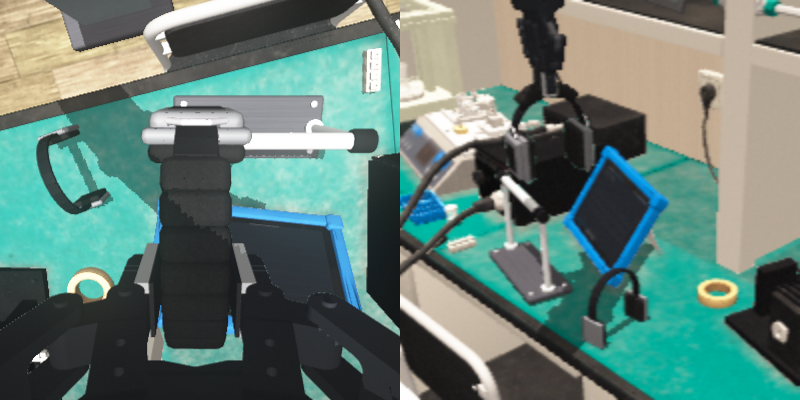

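Request:
jog_arm([
  [[5,10,0],0],
  [[12,25,0],0],
  [[20,42,0],0],
  [[26,56,0],0],
  [[30.5,65,0],0],
  [[30.5,65,0],0],
  [[30.5,65,0],0],
  [[30.5,65,0],0],
])

```text
t: 7.75
ee_pos: [0.4623, 0.2363, 0.3463]
tool_rot: [-3.141, 0.0, 2.903]
contact_force: [0.0, -0.0, -2.7]
grip_width: 0.0285
```

Run:
```python
from h import *
o=get_obs(); print(o['t'],o['ee_pos'],o['tool_rot'],o['contact_force'])
a,_,_=cap('wrist','w5'); b,_,_=cap('scene','s5'); c,_,_=cap('side','sd5')
cv2.imwrite('pics/j5.png',np.hstack([cv2.resize(b[60:260,140:340],(400,400)),cv2.resize(c[100:220,270:390],(400,400))]))
cv2.imwrite('pics/w5.png',a)
m=np.load('pics/w5.npz'); W=pts(m['d'],m); X,Y,Z=W[...,0],W[...,1],W[...,2]
from scipy.optimize import least_squares
k=(X>.40)&(X<.53)&(Y>.16)&(Y<.31)&(Z>.148)&(Z<.176); P=W[k]; print(len(P))
def res(p): 
    c=p[0]+p[1]*(P[:,1]-.2365); d=(P[:,0]-c)/np.hypot(1,p[1]); return np.hypot(d,P[:,2]-p[2])-.008
if len(P)>10:
    r=least_squares(res,[.462,.24,.157],loss='soft_l1',f_scale=.001); print(r.x,np.ptp(P[:,1]),P[:,1].min(),np.std(res(r.x)))
k=(X>.37)&(X<.56)&(Y>.1)&(Y<.38)&(Z>.145)&(Z<.185)
print(W[k].min(0) if k.any() else 0,W[k].max(0) if k.any() else 0)
```

```text
7.75 [0.46225109 0.23633801 0.3462958 ] [-3.14109328e+00  3.13196837e-04  2.90278764e+00] [ 0.03419055 -0.02359979 -2.65662433]
1513
[0.46145392 0.24531242 0.15656449] 0.1499057733450096 0.1600205569490608 0.0011501333468894475
[0.4287131 0.1429902 0.1478137] [0.49470903 0.33857748 0.16972816]
```

View pics/j5.png

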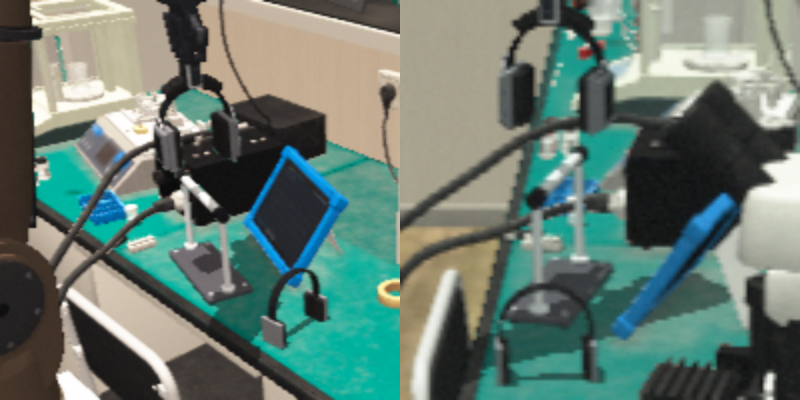

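View pics/w5.png

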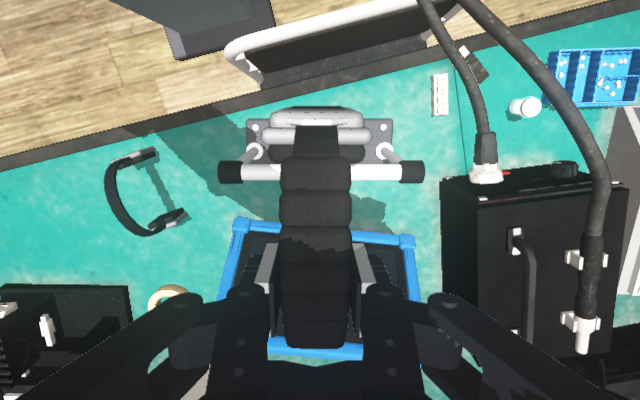

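Run:
```python
from h import *
o=get_obs(); yaw=o['tool_rot'][2]; t=np.array([np.sin(yaw),-np.cos(yaw)]); p=o['ee_pos'][:2]
for n in ['w5','w4']:
    m=np.load(f'pics/{n}.npz'); W=pts(m['d'],m); im=m['im']
    s=(W[...,:2]-p)@t
    Z=W[...,2]; X=W[...,0];Y=W[...,1]
    k=(X>.37)&(X<.56)&(Y>.1)&(Y<.38)&(Z>.15)&(Z<.175)
    wh=k&(im.min(-1)>110); dk=k&(im.max(-1)<80)
    print(n,'white',np.percentile(s[wh],[0.5,99.5]),'dark-',np.percentile(s[dk&(s<-.05)],[1,99]) if (dk&(s<-.05)).any() else '', 'dark+',np.percentile(s[dk&(s>.05)],[1,99]))
    if n=='w5':
        for r in (165,172,178): print([(c,im[r,c].tolist(),round(float(Z[r,c]),3)) for c in list(range(212,250,4))+list(range(394,430,4))])
    # base corners
    k=(X>.36)&(X<.56)&(Y>.08)&(Y<.4)&(Z>.011)&(Z<.019)
    Q=s[k]; print('base',np.percentile(Q,[.5,99.5]),k.sum())
    k=(Z>.32-.1)&(Z<.40)&(abs(s)<.03)&(np.hypot(X-p[0],Y-p[1])<.09)
for n in ['scene0','side0','scene_now']:
    m=np.load(f'pics/{n}.npz'); W=pts(m['d'],m); im=m['im']; s=(W[...,:2]-p)@t;X,Y,Z=W[...,0],W[...,1],W[...,2]
    k=(X>.37)&(X<.56)&(Y>.1)&(Y<.38)&(Z>.15)&(Z<.175); print(n,s[k].min(),s[k].max())
```

```text
w5 white [-0.07232888  0.0814142 ] dark- [-0.09349899 -0.07284354] dark+ [0.08131245 0.1022456 ]
[(212, [125, 136, 77], -0.002), (216, [124, 134, 69], -0.0), (220, [48, 48, 39], 0.164), (224, [48, 49, 40], 0.165), (228, [48, 49, 40], 0.165), (232, [46, 48, 40], 0.165), (236, [46, 47, 39], 0.162), (240, [43, 44, 37], 0.163), (244, [178, 180, 177], 0.158), (248, [178, 180, 177], 0.16), (394, [248, 249, 248], 0.161), (398, [248, 249, 248], 0.161), (402, [75, 77, 68], 0.164), (406, [80, 82, 74], 0.165), (410, [80, 81, 72], 0.166), (414, [78, 79, 70], 0.165), (418, [75, 77, 68], 0.164), (422, [75, 76, 66], 0.164), (426, [206, 222, 126], -0.0)]
[(212, [121, 130, 58], -0.002), (216, [123, 133, 66], 0.001), (220, [54, 55, 45], 0.168), (224, [54, 54, 45], 0.167), (228, [53, 53, 46], 0.168), (232, [54, 53, 46], 0.167), (236, [53, 54, 46], 0.167), (240, [127, 128, 124], 0.165), (244, [241, 242, 241], 0.164), (248, [241, 241, 241], 0.164), (394, [255, 255, 255], 0.165), (398, [255, 255, 255], 0.165), (402, [109, 111, 103], 0.167), (406, [86, 87, 80], 0.167), (410, [85, 85, 79], 0.167), (414, [85
[... 247 characters left out ...]
.168), (232, [51, 53, 43], 0.167), (236, [52, 52, 44], 0.167), (240, [45, 46, 36], 0.165), (244, [216, 217, 216], 0.163), (248, [216, 216, 216], 0.163), (394, [253, 253, 253], 0.162), (398, [253, 253, 253], 0.163), (402, [76, 77, 69], 0.166), (406, [80, 81, 73], 0.168), (410, [79, 80, 72], 0.166), (414, [80, 81, 73], 0.167), (418, [79, 80, 71], 0.166), (422, [78, 80, 71], 0.167), (426, [213, 227, 177], 0.001)]
base [-0.11107477  0.17542136] 1723
w4 white [-0.01846522  0.0812626 ] dark-  dark+ [0.08130816 0.10203049]
base [-0.09260694  0.1754363 ] 4164
scene0 -0.0982303354617323 0.1032515706865418
side0 -0.0999702946250394 0.10266136251929828
scene_now -0.09991270139011049 0.10498368744337876
```

The bar's middle lies 4 mm further along tool y and 1 mm along tool x. Correcting that, then lowering to a few mm above the bar.

Request:
jog_arm([
  [[1,4,5],0],
  [[1,4,20],0],
  [[1,4,40],0],
  [[1,4,65],0],
  [[1,4,90],0],
  [[1,4,115],0],
  [[1,4,135],0],
  [[1,4,152],0],
  [[1,4,164],0],
  [[1,4,171],0],
  [[1,4,171],0],
  [[1,4,171],0],
])

```text
t: 9.1
ee_pos: [0.4622, 0.2417, 0.1758]
tool_rot: [3.141, 0.001, 2.904]
contact_force: [-0.2, -0.2, -1.7]
grip_width: 0.0286
```

Run:
```python
from h import *
o=get_obs(); print(o['t'],o['ee_pos'],o['tool_rot'],o['contact_force'],o['wrist_torque'],o['grip_width'])
b,_,_=cap('scene','s6'); c,_,_=cap('side','sd6')
cv2.imwrite('pics/j6.png',np.hstack([cv2.resize(b[110:240,180:310],(400,400)),cv2.resize(c[120:220,270:370],(400,400))]))
```

```text
9.1 [0.46218675 0.24174644 0.17583082] [3.14096217e+00 5.69682442e-04 2.90418809e+00] [-0.22563271 -0.17311878 -1.67632126] [-0.01337359  0.05207382 -0.00612367] 0.02857376835553066
```

View pics/j6.png

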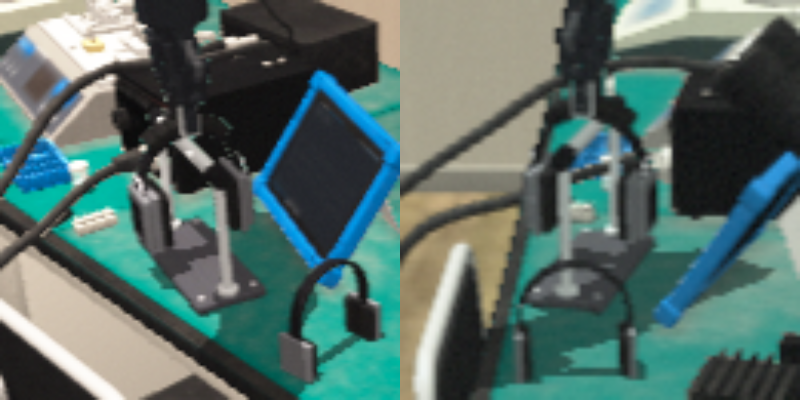

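The cups straddle the bar, and the crown is about 7 mm above it. Lowering to contact.

Request:
jog_arm([
  [[0,0,2],0],
  [[0,0,4],0],
  [[0,0,5],0],
  [[0,0,6],0],
  [[0,0,6],0],
  [[0,0,6],0],
])

```text
t: 9.8
ee_pos: [0.4619, 0.2414, 0.1693]
tool_rot: [3.142, 0.0, 2.904]
contact_force: [0.2, -0.6, -2.0]
grip_width: 0.029
```

Request:
jog_arm([
  [[0,0,0.5],0],
  [[0,0,1],0],
  [[0,0,1],0],
  [[0,0,1],0],
])

```text
t: 10.2
ee_pos: [0.4619, 0.2414, 0.1683]
tool_rot: [3.142, 0.0, 2.904]
contact_force: [-0.3, 0.0, -1.2]
grip_width: 0.0286
```

Request:
jog_arm([
  [[0,0,0.5],0],
  [[0,0,1],0],
  [[0,0,1],0],
  [[0,0,1],0],
])

```text
t: 10.6
ee_pos: [0.4619, 0.2415, 0.1676]
tool_rot: [3.141, 0.0, 2.904]
contact_force: [-1.4, -1.6, 4.4]
grip_width: 0.0285
```

Contact: the force went from -2 to +4.4 N. Releasing now.

Request:
jog_arm([
  [[0,0,0],0],
  [[0,0,0],0],
  [[0,0,0],0],
  [[0,0,0],0],
  [[0,0,0],0],
  [[0,0,0],0],
  [[0,0,0],0],
  [[0,0,0],0],
], fingers=70)

```text
t: 11.4
ee_pos: [0.4619, 0.2414, 0.1673]
tool_rot: [-3.142, 0.0, 2.904]
contact_force: [0.8, -0.2, 1.2]
grip_width: 0.0699
```

Request:
jog_arm([
  [[0,0,-5],0],
  [[0,0,-15],0],
  [[0,0,-30],0],
  [[0,0,-50],0],
  [[0,0,-75],0],
  [[0,0,-100],0],
  [[0,0,-125],0],
  [[0,0,-145],0],
  [[0,0,-160],0],
  [[0,0,-165],0],
  [[0,0,-165],0],
  [[0,0,-165],0],
])

```text
t: 12.6
ee_pos: [0.4616, 0.2412, 0.3318]
tool_rot: [-3.141, -0.001, 2.904]
contact_force: [0.3, -0.1, 0.3]
grip_width: 0.0701
```

Run:
```python
from h import *
o=get_obs(); print(o['t'],o['ee_pos'],o['tool_rot'],o['contact_force'],o['grip_width'])
b,_,_=cap('scene','s7'); c,_,_=cap('side','sd7'); a,_,_=cap('wrist','w7')
cv2.imwrite('pics/j7.png',np.hstack([cv2.resize(b[110:240,180:310],(400,400)),cv2.resize(c[120:220,270:370],(400,400))]))
m=np.load('pics/w7.npz'); W=pts(m['d'],m); X,Y,Z=W[...,0],W[...,1],W[...,2]
k=(abs(X-.462)<.075)&(abs(Y-.2415)<.05)&(Z>.172)&(Z<.2)
P=W[k]; print(cv2.minAreaRect(P[:,:2].astype(np.float32)*1000),P[:,2].max())
```

```text
12.6 [0.46157523 0.24120241 0.33176079] [-3.14097913e+00 -5.24278155e-04  2.90417291e+00] [ 0.26602133 -0.1231797   0.27741315] 0.07007899204463569
((462.2838439941406, 240.13356018066406), (29.948163986206055, 82.7706069946289), 76.46304321289062) 0.18596660656134556
```

View pics/j7.png

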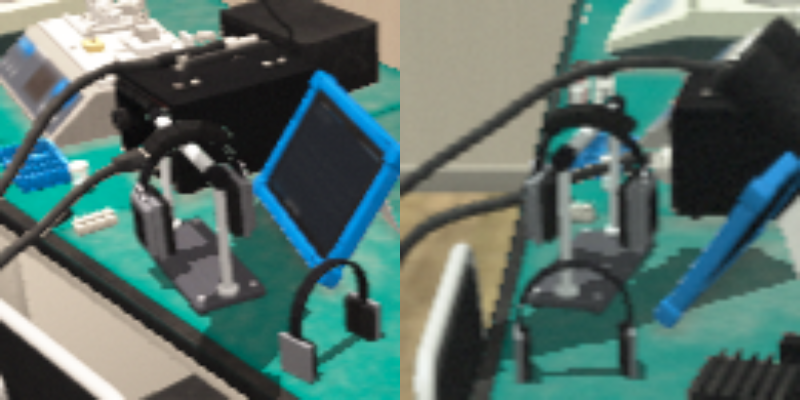

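View pics/w7.png

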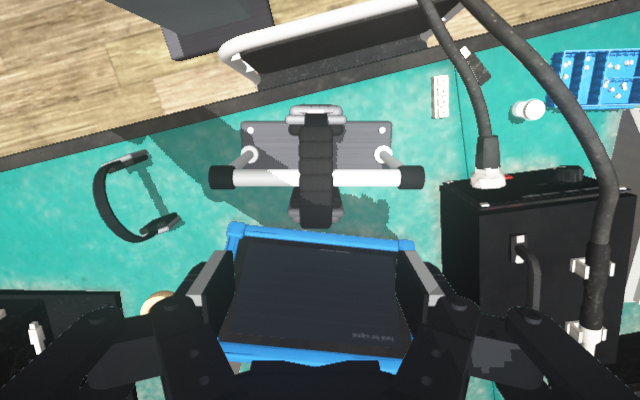

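The ear defenders hang on the bar with their crown at (316,177) in the wrist picture; the bar's middle is at (317,177). I'll take one more look for swinging, then hand in.

Request:
jog_arm([
  [[0,0,0],0],
  [[0,0,0],0],
  [[0,0,0],0],
  [[0,0,0],0],
  [[0,0,0],0],
  [[0,0,0],0],
  [[0,0,0],0],
  [[0,0,0],0],
])

```text
t: 13.55
ee_pos: [0.4619, 0.2414, 0.3323]
tool_rot: [3.142, 0.0, 2.904]
contact_force: [-0.2, 0.4, -0.5]
grip_width: 0.0701
```

Run:
```python
from h import *
a=cap('wrist','w8')[0]; m=np.load('pics/w8.npz'); W=pts(m['d'],m); X,Y,Z=W[...,0],W[...,1],W[...,2]
k=(abs(X-.462)<.075)&(abs(Y-.2415)<.05)&(Z>.172)&(Z<.2)
P=W[k]; print(cv2.minAreaRect(P[:,:2].astype(np.float32)*1000),P[:,2].max())
d=cv2.absdiff(a,np.load('pics/w7.npz')['im'])[95:235,200:430]; print((d.max(-1)>40).sum())
b=cap('scene','s8')[0]; i0=np.load('pics/scene0.npz')['im']
for n,(x,y) in dict(slim=(288,215),dish=(422,313),glue=(438,280)).items():
    print(n,(cv2.absdiff(b,i0)[y-18:y+18,x-16:x+16].max(-1)>60).sum())
print(get_obs()['contact_force']); sign_off()
```

```text
((462.4980773925781, 239.84579467773438), (29.851716995239258, 82.2368392944336), 77.08090209960938) 0.18586234495056814
1127
slim 346
dish 0
glue 0
[ 0.25047035 -0.21299962  0.02146235]
the job is handed in; nothing more can be done
```

Run:
```python
from h import *
for n in ('scene0','s8'):
    m=np.load(f'pics/{n}.npz'); W=pts(m['d'],m); X,Y,Z=W[...,0],W[...,1],W[...,2]
    P=W[(X>.38)&(X<.54)&(abs(Y)<.045)&(Z>.012)&(Z<.14)]; print(len(P),P.mean(0),P.min(0),P.max(0))
```

```text
419 [ 0.45216247 -0.00361057  0.05378097] [ 0.40233871 -0.02813781  0.01202048] [0.51491675 0.02516563 0.11252163]
419 [ 0.45226353 -0.00375528  0.05384649] [ 0.40121502 -0.02876234  0.01233482] [0.51422076 0.02851187 0.1133584 ]
```

I hung the ear defenders on the stand and handed the job in at about 14 s. The headband rests on the bar with one cup on each side. I gripped them by the crown cushion, set them down until the wrist force showed contact (about 4 N), let go and moved the gripper up clear.

**Position:** the last wrist view puts the crown 1–2 mm from the middle of the bar and square across it to within about 1°. Its top is 186 mm up, so it is resting on the bar. The crown's position held steady (within about 0.3 mm) over the last second.

**Bystanders:** the petri dish and glue bottle look unchanged. The slim headset is where it was; its depth points average within 0.2 mm of the first picture.

**Checks that disagreed:**
- **Bar middle:** the scene and side cameras put it about 2 mm away from where the wrist camera did. I used the wrist camera.
- **Slim headset:** the colour comparison flagged 346 changed pixels, but the depth check showed no movement, so a moving shadow is the likely cause.
- **Last two wrist pictures:** about 1,100 pixels changed around the stand, although the crown did not move. I did not trace this; it may be the camera settling by about 0.5 mm.

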